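# Load the carrier and hold the focus lever at the fourth click

## Robot

A 6-joint arm with a two-finger parallel gripper is mounted at the origin on the work surface. World frame = base frame: x ahead of the robot, y to its left, z up, the work surface at z = 0. Lengths are in m, angles in degrees, forces in N, time in s.
With the tool pointing down it reaches from about 0.375 to 0.9 m from the base axis. Payload 3.1 kg.
Tool frame: the origin (TCP) lies at the very end of the fingers, on their centre line; the grasp point (between the pads) lies 19 mm behind it (grasp_offset is the distance from the TCP to the grasp point, in m); z points along the fingers, y is the direction in which the jaws open and shut (so a half turn about z gives the same grasp; the last joint's range is limited). The gripper opens to 87 mm and grips with 3 to 60 N. Pads are 19 mm wide; open, the fingers measure 117 mm over their backs; the gripper's body (75 mm by 190 mm) begins 51 mm behind the grasp point.
Start: joints at [-82.133, 30.224, 82.088, -0, 67.689, -10.227], TCP at [0.194, -0.594, 0.223] pointing down, gripper open.
Joint ranges: [-176.69, 176.69], [-43.24, 126.21], [12.49, 139.97], [-82, 262], [0, 151.66], [-163.58, 163.58]. Speed limits (degrees/s): [159.86, 159.86, 180, 180, 180, 180].

## Interface

Orientations are given as a 3x3 rotation matrix whose columns are the frame's x, y, z axes.
In Python, from rig import * gives the robot as it stands. The module is installed in compiled form; this text tells all that it offers.
- The arm moves only by the tool play_rows, never from a script. Its argument "plan" is a list that holds one entry, the list of rows, each a list of 7 numbers: the shift along the world's x, y, z each as a share of 5 cm, from -1 to 1, then the turn, a rotation vector about the world's x, y, z each as a share of pi rad, from -1 to 1, then the gripper's target within -1 to 1 (fully open at 1, half-way at 0, shut at -1). A call has 1 to 12 rows; each row shifts and turns the commanded pose from where the row before left it; what a row does not reach is not made up. A row lasts 1/10 s, in which the tool goes at most 50 mm and 8.59 degrees, less where a joint would pass 70% of its speed; a pose out of reach is approached as far as the arm can. A call with a number of a shift or a turn outside -1 to 1 is refused whole. A call with a gripper value outside its range is refused whole. The fingers move at their own pace and stop on an object; the grip force is fixed at half the most. Time passes only in rows, so rows that do not move let the fingers close. It gives the time, the measured TCP pose, the force and the opening at its end, in the units of the state.
- read_state(): the state, without advancing time (a new reading comes with each control period).
- capture(name): name is "scene" or "top"; returns the picture (480x640x3 uint8, red, green, blue); there is no depth.
- camera_params(name): a dict with "intrinsics" (3x3 intrinsics, pixels), "R" (3x3) and "t" (3): a world point X has camera coordinates R X + t. Camera axes: x right, y down, z forward; pixel columns grow to the right and rows downward; lengths in m; the calibration is good to about 2 mm. A picture is of the moment at which its call begins. camera_params takes no time and is no camera call.
- hand_in(): hands the job in, once; it reports no verdict.
The state is a dict: "time_s": time; "joint_positions": joint angles; "qvel": joint speeds; "tau": joint torques, N m; "position": TCP position; "tcp_rot": TCP orientation; "force": force on the tool from outside, world axes, zero at the start; "moment": the same for the moment, N m; "opening": opening from 0.0 (shut) to 1.0 (fully open).
Only numpy, scipy, OpenCV 4.12 (cv2) and the standard library are available. Lean on these libraries where they do the work, as an engineer would, in place of code of your own. Each camera call takes 0.05 s, during which the arm holds its last target. There are 200 camera calls.

## Task

Set the sample carrier with the narrow tongue into the matching pocket of the focusing stand, gently, until it lies flat on the pocket floor, and let go of it. Then take the sprung focus lever by its upright grip, advance it from its rest exactly four clicks, never a fifth, and finish while still holding the grip there, because the lever springs back when it is let go. Leave everything else on the bench where it is.

Things in the scene. Friction and masses are not known exactly. Their poses are not given: they have to be found in the camera images.
- focus_stand: White focusing stand fixed to the bench: base block 150 (x) x 210 (y) x 30 high. Origin: centre of its underside. Its x points away from the robot, y to the robot's left (turned a little by its yaw). The aluminium stage with the pocket is on its +y half, the lever on its -y half.
- pocket (a point): Point on the pocket's floor where the carrier's origin belongs, axes as the seated carrier's (x to the tongue's recess); -5, 55, 46 mm from the stand's origin while the lever rests. Open above, 6 deep, the carrier's outline plus 1.5 mm all round: 67 x 53 (x -39.5 to 27.5) and a recess 27 wide (x to 47.5). Stage outside: 103 x 69. The lever lifts it 1.5 mm per click.
- carrier: Loose stainless carrier, about 150 g: flat plate 8 thick, 64 x 50 (x -38 to 26), with a tongue 24 wide at its +x end (x 26 to 46). On top a dark upright rib 40 long (x), 12 thick (y), from 8 to 36 above the underside. Origin: underside, under the rib's middle; x along the rib to the tongue. Lies flat left of the stand, tongue roughly away from the robot (yaw within 0.5).
- focus_lever (a joint): Lever angle, rad: 0 at its rest stop (the start), grows counter-clockwise from above (grip goes away from the robot), stop 1.2. Crests at 0.09, 0.27, 0.45, 0.63, 0.81; notch of click n at 0.18 n (fourth 0.72). Let go, it springs back to 0. Push at the grip: falls over each crest to 3.5 (first) or 5 N (fourth), then jumps some 4 N within 4 mm as the pawl drops in the notch: the click.
- lever_pivot (a point): Point on the pivot axis of the focus lever, 74 above the bench, at the middle height of the grip; it does not move. Offset from the stand's origin 20, -55, 74 mm.
- lever_grip (a point): Upright black round grip on the lever's end, 18 across, 48 tall, 90 mm from the pivot axis, between 50 and 98 above the bench. Origin: centre of its lower end; z up; x from the pivot outwards. At rest x points 2.2 rad clockwise from the stand's x (towards the robot and right); one click moves it 16 mm along its arc.
- spare_carrier: Loose carrier of another kind, to be left alone: plain rectangular plate 84 x 50 x 8 without tongue, same rib. Origin under the middle of the rib.
- tweezers: Loose steel tweezers lying flat, about 120 long, 6 high; leave alone. Origin at the middle, underside.
- dish: Loose closed glass dish, 84 across, 16 high; leave alone.
- vial: Loose amber vial, 28 across, 50 high; leave alone.
- pen: Loose marker pen lying down, about 120 long, 14 high; leave alone.
- lens: Loose black lens piece, 48 across, 32 high; leave alone.
Things that resemble listed ones, but are neither listed nor needed, are in the scene too. Leave any blue or orange look-alike of the carrier alone.

How it is judged:
By the outcome, as a careful person would: the job done as asked, in the order asked, and still so for the second after the job is handed in, while the arm keeps its last pose, push and grip.
It also fails if it takes over 69 s, if anything falls off the work surface, if the arm or the gripper's body presses on something with over 40 N, if the wrist force passes 120 N, or if a joint passes its speed limit or range.

## Working session

There is one attempt and no reset: what is moved stays moved. The work goes in short steps, Python scripts to look and compute and a tool call to move; the robot and the scene stay as the last step left them, time stands still between calls to the robot, and variables do not carry over. Pictures are saved under pics/ and viewed, about 8 in all and at most 12, crops included, and the job is handed in when it is done.

Besides the shell and the picture viewer there is one more tool, called after "Emit:" as name(argument=value, ...), one argument or row to a line, values as JSON. play_rows: Moves the arm, as the interface text tells. Its arguments: {"type":"object","properties":{"plan":{"type":"array"}},"required":["plan"]}

```bash
mkdir -p pics; python3 - <<'E'
from rig import *
import cv2, numpy as np
for n in ("scene","top"):
    im=capture(n); cv2.imwrite(f"pics/{n}0.png",im[:,:,::-1]); p=camera_params(n)
    print(n,np.round(p["intrinsics"],1).tolist(),np.round(p["R"],4).tolist(),np.round(p["t"],4).tolist())
s=read_state(); print(s["time_s"],s["position"],s["opening"],s["force"]); print(np.round(s["tcp_rot"],3).tolist())
E
```

```text
scene [[434.3, 0.0, 315.2], [0.0, 434.3, 236.4], [0.0, 0.0, 1.0]] [[0.7814, 0.6237, 0.0208], [0.3692, -0.435, -0.8213], [-0.5032, 0.6494, -0.5702]] [-0.442, -0.125, 1.1213]
top [[521.2, 0.0, 330.6], [0.0, 521.2, 246.5], [0.0, 0.0, 1.0]] [[-0.0304, -0.9995, -0.0086], [-0.9827, 0.0314, -0.1824], [0.1826, 0.0029, -0.9832]] [0.0666, 0.5178, 1.0831]
0.1 [ 0.19405849 -0.59341605  0.22166918] 1.002595216084035 [-0.08940776 -0.36248017  0.37574695]
[[0.951, 0.311, -0.0], [0.311, -0.951, 0.002], [0.0, -0.002, -1.0]]
```

View pics/top0.png

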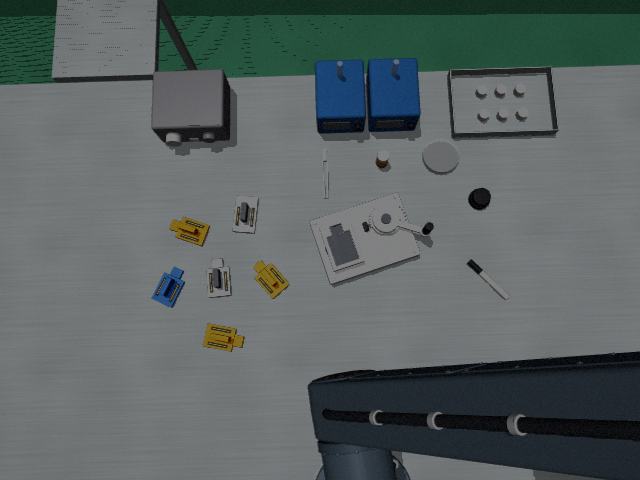

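View pics/scene0.png

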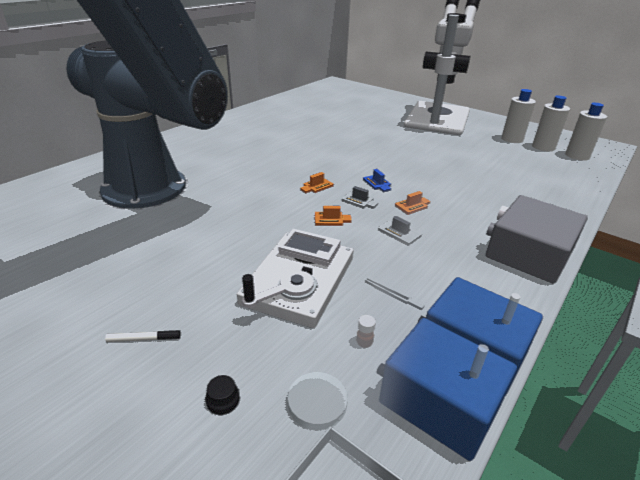

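```bash
python3 - <<'E'
import cv2, numpy as np
t=cv2.imread("pics/top0.png"); s=cv2.imread("pics/scene0.png")
a=cv2.resize(t[250:310,190:250],None,fx=6.6,fy=6.6,interpolation=cv2.INTER_CUBIC)[:396,:396]
b=cv2.resize(t[185:290,305:440],None,fx=2.93,fy=2.93,interpolation=cv2.INTER_CUBIC)[:300,:396]
b=cv2.copyMakeBorder(b,0,396-b.shape[0],0,396-b.shape[1],cv2.BORDER_CONSTANT)
c=cv2.resize(s[180:216,335:389],None,fx=4,fy=4,interpolation=cv2.INTER_CUBIC)
cv2.imwrite("pics/crop1.png",np.hstack([a,b]))
E
```

```text
(no output)
```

View pics/crop1.png

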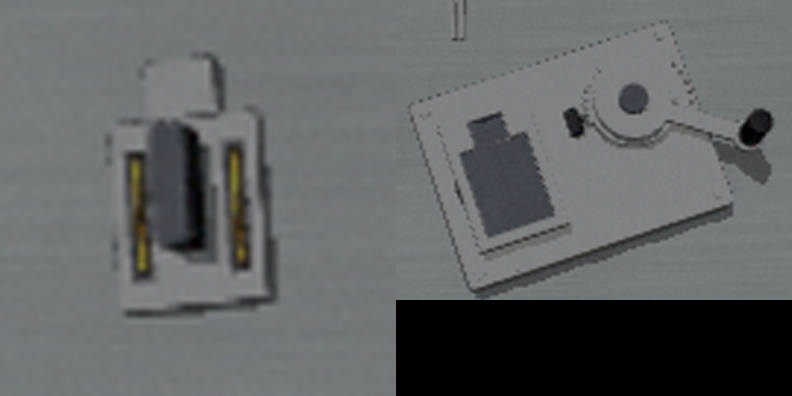

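```bash
cat > h.py <<'E'
import cv2, numpy as np
from rig import *
def cast(name,uv,z):
    p=camera_params(name);K,R,t=(np.array(p[k]) for k in("intrinsics","R","t"))
    uv=np.atleast_2d(uv).astype(float); d=np.linalg.solve(K,np.c_[uv,np.ones(len(uv))].T).T@R
    C=-R.T@t; return C+d*((np.asarray(z)-C[2])/d[:,2])[:,None]
def proj(name,X):
    p=camera_params(name);K,R,t=(np.array(p[k]) for k in("intrinsics","R","t"))
    q=(np.atleast_2d(X)@R.T+t)@K.T; return q[:,:2]/q[:,2:]
E
python3 - <<'E'
from h import *
t=cv2.imread("pics/top0.png"); g=cv2.cvtColor(t,cv2.COLOR_BGR2GRAY)
print("carrier row 295",g[295,200:240]);print("col 230",g[255:305,230]); print("col217",g[250:275,217])
print("stand row 245",g[245,305:425]); print("col 400",g[190:275,400]); print(t[270,300],t[262,215],t[245,340],t[265,390])
E
```

```text
carrier row 295 [118 117 118 119 119 118 119 119 129 129 128 127 128 127 127 128 127 126
 127 126 125 125 128 127 110  98  67  54  47  52  56  76 112 116 118 119
 117 117 118 118]
col 230 [119 117 117 116 117 117 113 115 116 117 118 116 112 114 111 111 111 109
 113 110  68  66  72  67  59  66  70  68  70  67  68  58  59  60  57  61
  60  69  80 102  56 118 120 120 120 115 119 120 116 118]
col217 [120 121 116 121 118 118 116 117 117 129 127 129 128 128 128 131 130 127
 100  48  53  55  64  67  67]
stand row 245 [120 118 121 118 118 118 118 118 119 119 117 119  84 123 129 128 130 130
 129 127 129 128 127 128  65  63  65  72  72  72  71  68  70  71  69  67
  68  69  71  69  69  68  70  69  70  66  69  65  66  55 120 128 129 129
 128 131 129 129 127 129 128 129 130 130 127 129 130 128 127 129 129 127
 130 128 129 129 129 126 129 128 128 130 129 128 129 129 130 129 127 130
 131 127 127 131 130 129 126 128 129 128 130 130 130 128 128 129 128 128
 127 129 130 128 103 115 118 119 117 119 119 120]
col 400 [124 119 116 118 119 118 117 122 120  87 120 129 129 129 129 128 124  99
 128 130 130 128 130 128 129 129 127 128 118 114  94 129 130 128 129 129
 118  88 104 104 129 129 128 129 128 128 127 129 129 129 127 130 126 130
 129 129 127 130 131 127 127 128 129 126 129 130 128 128 130 129 113  49
  66  76  79 116 120 121 122 118 119 121 122 122 119]
[125 124 118] [130 129 128] [72 67 64] [60 61 58]
```

```bash
cat >> h.py <<'E'
def blob(m,seed,close=3):
    m=cv2.morphologyEx(m.astype(np.uint8),cv2.MORPH_CLOSE,np.ones((close,close)))
    cs,_=cv2.findContours(m,cv2.RETR_EXTERNAL,cv2.CHAIN_APPROX_NONE)
    cs=[c for c in cs if cv2.pointPolygonTest(c,seed,False)>=0]
    return max(cs,key=cv2.contourArea)
def rect(name,c,z):
    W=cast(name,c.reshape(-1,2),z)[:,:2]*1000
    return cv2.minAreaRect(W.astype(np.float32)),W
E
python3 - <<'E'
from h import *
t=cv2.imread("pics/top0.png").astype(int); g=t.mean(2); d=t[:,:,0]-t[:,:,2]
vis=cv2.imread("pics/top0.png")
# stand
roi=np.zeros(g.shape,bool); roi[188:288,305:424]=1
m=(g>123.5)&(d<5)&roi
c=blob(m,(370,260),5); c=cv2.convexHull(c); print("stand",cv2.contourArea(c)); r,W=rect("top",c,.03); print(r,cv2.boxPoints(r).tolist())
cv2.drawContours(vis,[c],-1,(0,0,255),1)
roi=np.zeros(g.shape,bool); roi[220:270,318:362]=1
c=blob((g<90)&roi,(345,250),1); print("pocket",cv2.contourArea(c)); cv2.drawContours(vis,[c],-1,(0,255,0),1)
for z in(.046,.052):
    r,W=rect("top",c,z); M=cv2.moments(W.astype(np.float32)); print(z,M["m10"]/M["m00"],M["m01"]/M["m00"],r)
roi=np.zeros(g.shape,bool); roi[255:305,200:236]=1
m=(g>123.5)&(d<5)&roi
m|= (g<90)&np.pad(np.ones((20,20),bool),((270,190),(208,412)))
c=blob(m,(214,290),5); print("carrier",cv2.contourArea(c)); cv2.drawContours(vis,[c],-1,(255,0,0),1)
r,W=rect("top",c,.008); M=cv2.moments(W.astype(np.float32)); print(M["m10"]/M["m00"],M["m01"]/M["m00"],r)
v=np.hstack([cv2.resize(vis[250:310,200:245],(337,450),interpolation=0),cv2.resize(vis[185:290,305:430],(455,450),interpolation=0)])
cv2.imwrite("pics/m1.png",v)
E
```

```text
stand 6661.5
((551.1018676757812, -36.08294677734375), (156.68240356445312, 235.5852813720703), 16.71463394165039) [[442.1929016113281, 54.201507568359375], [509.9483947753906, -171.43006896972656], [660.0108642578125, -126.36740112304688], [592.25537109375, 99.26417541503906]]
pocket 776.0
0.046 522.5829546923391 26.506807098310418 ((526.911865234375, 27.61054229736328), (86.02680969238281, 53.02090072631836), 16.796655654907227)
0.052 521.4549091236422 26.618429312088992 ((525.760498046875, 27.716197967529297), (85.56343078613281, 52.73529815673828), 16.79661750793457)
carrier 651.5
461.0721114197285 303.915360008087 ((465.8203125, 304.28216552734375), (82.57596588134766, 48.74147033691406), 4.360024929046631)
```

View pics/m1.png

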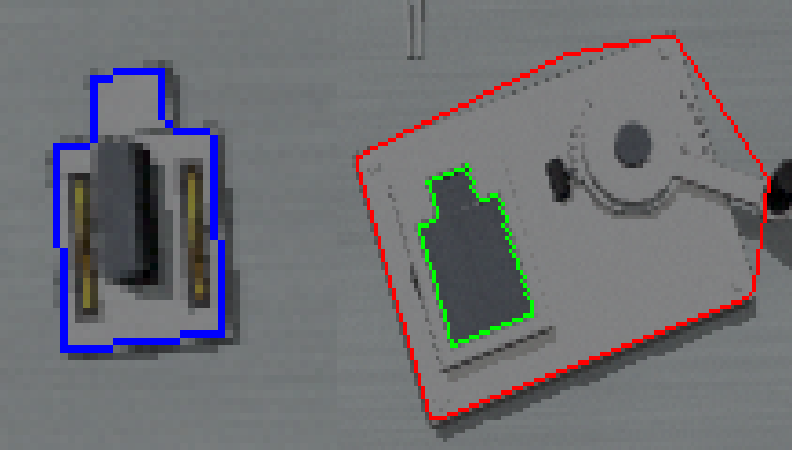

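Candidates in the top image:
- White plate with a tongue at (218,279): the carrier, since the close crop shows the tongue and dark rib.
- Plain rectangle at (245,214): the spare.
- Blue at (169,288) and orange at (190,231), (270,279) and (223,337): look-alikes.

I chose (218,279). It sits at about (0.4615, 0.304) m with yaw 4.4°. The pocket is at about (0.522, 0.0266) m with yaw 16.8°.

I'll pinch the rib lengthwise first and then crosswise. That centres the carrier, so I can calibrate camera bias against the tool.

Emit:
play_rows(
  plan=[
    [[0.76, 0.6, 0, 0, 0, 0.035, 0.6], [0.76, 0.6, 0, 0, 0, 0.035, 0.6], [0.76, 0.6, 0, 0, 0, 0.035, 0.6], [0.76, 0.6, 0, 0, 0, 0.035, 0.6], [0.76, 0.6, 0, 0, 0, 0.035, 0.6], [0.76, 0.6, 0, 0, 0, 0.035, 0.6], [0.76, 0.6, 0, 0, 0, 0.035, 0.6], [0, 0.95, 0, 0, 0, 0.035, 0.6], [0, 0.95, 0, 0, 0, 0.035, 0.6], [0, 0.95, 0, 0, 0, 0.035, 0.6], [0, 0.95, 0, 0, 0, 0.035, 0.6], [0, 0.95, 0, 0, 0, 0.035, 0.6]],
  ],
)

```text
time_s: 1.3
position: [0.4596, -0.1446, 0.2223]
tcp_rot: [[-0.068, 0.998, -0.0], [0.998, 0.068, 0.001], [0.001, -0.0, -1.0]]
force: [1.1, 0.2, 0.4]
opening: 0.799
```

```bash
cat >> h.py <<'E'
def st():
    s=read_state(); R=np.array(s["tcp_rot"]); print("t",round(s["time_s"],2),"pos",np.round(np.array(s["position"])*1000,1),"yaw",round(np.degrees(np.arctan2(R[1,0],R[0,0])),2),"z",np.round(R[:,2],4),"F",np.round(s["force"],1),"M",np.round(s["moment"],2),"open",round(s["opening"],3),"q",np.round(s["joint_positions"],1)); return s,R
E
python3 -c "
from h import *
st()
t=cv2.imread('pics/top0.png')
# refined grip check
roi=np.zeros(t.shape[:2],bool); roi[215:240,418:437]=1
g=t.mean(2); print(proj('top',[[.5482,-.1565,.098],[.5482,-.1565,.05],[.5779,-.0715,.06]]))
print((g[218:240,418:437]).astype(int))
"
```

```text
t 1.3 pos [ 459.6 -144.6  222.3] yaw 93.93 z [-5.e-04  5.e-04 -1.e+00] F [1.1 0.2 0.4] M [-0.02 -0.17 -0.02] open 0.799 q [-30.8  19.3 102.1   0.   58.6 -34.7]
[[429.25237068 225.49445563]
 [425.33547144 230.39202806]
 [386.02663677 217.25490385]]
[[120 118 119 118 119 118 121 120 120 119 121 119 120 122 119 121 123 120
  120]
 [119 119 117 120 117 115 118 118 117 118 118 115 117 115 116 117 117 119
  117]
 [116 118 118 116 119 116 118 114 117 115 116 116 117 116 118 116 118 117
  117]
 [117 117 118 119 120 120 119 119 116 115 115 115 114 114 118 116 116 119
  117]
 [112 114 114 113 112 114 114 114 115  69  64  46  63 108 114 115 114 116
  116]
 [116 116 117 117 116 115 115 116  77  37  27  24  21  24  62 112 119 119
  117]
 [119 120 119 117 119 117 117  75  39  29  27  24  26  25  20 110 119 116
  116]
 [118 115 116 114 116 116  91  34  31  28  31  29  25  28  18  64 111 116
  116]
 [128 125 115  90 119 126  50  12  34  30  29  28  30  24  22  66 109 114
  115]
 [127 128 128 130 127  61   7  12  27  32  33  30  25  27  24  63 112 118
  115]
 [129 129 127 127  79  18   3  10  18  36 
[... 230 characters left out ...]
   0   0   7   0   3  30 107 118 119 118 117
  120]
 [ 51  80 105 125  62  12   1   2   5  10   3  27  95 114 116 117 118 116
  118]
 [112  99  85 123  86  30   2   9   5  11   7  71 101 116 118 118 118 119
  119]
 [ 73 108  86  87 124 104  50  32  34  51  97 102 111 117 119 119 117 118
  118]
 [ 73  73  71  52  81 121 126 106 100  99  86 107 115 116 115 116 115 113
  116]
 [ 69  70  72  70  58  47  62  72  73  70  64  71 112 113 115 114 114 116
  117]
 [ 70  71  69  74  71  71  69  66  70  72  72  71 109 115 114 114 114 114
  113]
 [ 70  71  69  73  70  71  72  72  71  71  76  72  73 113 116 115 116 117
  116]
 [ 74  75  73  76  75  73  73  74  73  73  74  75  74 113 117 119 120 119
  120]]
```

Emit:
play_rows(
  plan=[
    [[0.04, 0.897, 0, 0, 0, 0.0026, 0.6], [0, 0.897, 0, 0, 0, 0, 0.6], [0, 0.897, 0, 0, 0, 0, 0.6], [0, 0.897, 0, 0, 0, 0, 0.6], [0, 0.897, 0, 0, 0, 0, 0.6], [0, 0.897, -0.4, 0, 0, 0, 0.6], [0, 0.897, -0.4, 0, 0, 0, 0.6], [0, 0.897, -0.4, 0, 0, 0, 0.6], [0, 0.897, -0.4, 0, 0, 0, 0.6], [0, 0.897, -0.4, 0, 0, 0, 0.6], [0, 0, -0.6, 0, 0, 0, 0.6], [0, 0, -0.6, 0, 0, 0, 0.6]],
  ],
)

```text
time_s: 2.5
position: [0.4619, 0.3039, 0.0614]
tcp_rot: [[-0.076, 0.997, 0.001], [0.997, 0.076, 0.0], [0.0, 0.001, -1.0]]
force: [-0.3, -0.4, 0.5]
opening: 0.801
```

```bash
python3 -c "
from h import *
st()"
```

```text
t 2.5 pos [461.9 303.9  61.4] yaw 94.36 z [ 1.1e-03  4.0e-04 -1.0e+00] F [-0.3 -0.4  0.5] M [ 0.02 -0.09  0.01] open 0.801 q [21.8 38.4 99.8 -0.  41.7 17.4]
```

Emit:
play_rows(
  plan=[
    [[0, 0, -0.5, 0, 0, 0, 0.6], [0, 0, -0.3, 0, 0, 0, 0.6], [0, 0, -0.14, 0, 0, 0, 0.6], [0, 0, 0, 0, 0, 0, 0.1], [0, 0, 0, 0, 0, 0, -0.3], [0, 0, 0, 0, 0, 0, -0.3], [0, 0, 0, 0, 0, 0, -0.3], [0, 0, 0, 0, 0, 0, -0.3]],
  ],
)

```text
time_s: 3.3
position: [0.4627, 0.3022, 0.0164]
tcp_rot: [[-0.073, 0.997, 0.002], [0.997, 0.073, 0.001], [0.001, 0.002, -1.0]]
force: [-0.4, -0.3, 3.4]
opening: 0.458
```

```bash
python3 -c "
from h import *
st()"
```

```text
t 3.3 pos [462.7 302.2  16.4] yaw 94.16 z [ 1.7e-03  7.0e-04 -1.0e+00] F [-0.4 -0.3  3.4] M [-0.03 -0.07  0.02] open 0.458 q [ 21.6  42.9 100.7  -0.   36.3  17.4]
```

Emit:
play_rows(
  plan=[
    [[0, 0, 0, 0, 0, 0, 0.4], [0, 0, 0, 0, 0, 0, 0.4], [0, 0, 0, 0, 0, 0, 0.4]],
  ],
)

```text
time_s: 3.6
position: [0.4621, 0.3019, 0.0156]
tcp_rot: [[-0.073, 0.997, -0.0], [0.997, 0.073, -0.0], [-0.0, -0.0, -1.0]]
force: [-0.3, -0.2, 0.2]
opening: 0.638
```

```bash
python3 -c "
from h import *
st();st()"
```

```text
t 3.6 pos [462.1 301.9  15.6] yaw 94.16 z [-1.e-04 -0.e+00 -1.e+00] F [-0.3 -0.2  0.2] M [-0.01 -0.12 -0.01] open 0.638 q [ 21.6  43.  100.7   0.   36.3  17.4]
t 3.6 pos [462.1 301.9  15.6] yaw 94.16 z [-1.e-04 -0.e+00 -1.e+00] F [-0.3 -0.2  0.2] M [-0.01 -0.12 -0.01] open 0.638 q [ 21.6  43.  100.7   0.   36.3  17.4]
```

Emit:
play_rows(
  plan=[
    [[0, 0.04, 0, 0, 0, -0.0453, 0.4], [0, 0, 0, 0, 0, -0.0453, 0.4], [0, 0, 0, 0, 0, -0.0453, 0.4], [0, 0, 0, 0, 0, -0.0453, 0.4], [0, 0, 0, 0, 0, -0.0453, 0.4], [0, 0, 0, 0, 0, -0.0453, 0.4], [0, 0, 0, 0, 0, -0.0453, 0.4], [0, 0, 0, 0, 0, -0.0453, 0.4], [0, 0, 0, 0, 0, -0.0453, 0.4], [0, 0, 0, 0, 0, -0.0453, 0.4], [0, 0, 0, 0, 0, -0.0453, 0.4], [0, 0, 0, 0, 0, 0, 0.4]],
  ],
)

```text
time_s: 4.8
position: [0.462, 0.3039, 0.0154]
tcp_rot: [[0.997, 0.078, -0.0], [0.078, -0.997, -0.0], [-0.0, 0.0, -1.0]]
force: [-0.2, -0.4, -0.4]
opening: 0.702
```

```bash
python3 -c "
from h import *
st()"
```

```text
t 4.8 pos [462.  303.9  15.4] yaw 4.48 z [-3.e-04 -1.e-04 -1.e+00] F [-0.2 -0.4 -0.4] M [-0.02  0.02 -0.01] open 0.702 q [ 21.8  43.  100.6  -0.   36.4 107.3]
```

Emit:
play_rows(
  plan=[
    [[0, 0, 0, 0, 0, 0, -0.2], [0, 0, 0, 0, 0, 0, -0.5], [0, 0, 0, 0, 0, 0, -1], [0, 0, 0, 0, 0, 0, -1], [0, 0, 0, 0, 0, 0, -1], [0, 0, 0, 0, 0, 0, -1], [0, 0, 0, 0, 0, 0, -1]],
  ],
)

```text
time_s: 5.5
position: [0.4621, 0.3039, 0.0156]
tcp_rot: [[0.997, 0.078, 0.0], [0.078, -0.997, 0.0], [0.0, -0.0, -1.0]]
force: [-1.4, 0.2, 0.4]
opening: 0.151
```

```bash
python3 -c "
from h import *
st()"
```

```text
t 5.5 pos [462.1 303.9  15.6] yaw 4.48 z [ 0.  0. -1.] F [-1.4  0.2  0.4] M [ 0.02 -0.02 -0.01] open 0.151 q [ 21.8  43.  100.6  -0.   36.4 107.3]
```

Emit:
play_rows(
  plan=[
    [[0, 0, 0, 0, 0, 0, 0], [0, 0, 0, 0, 0, 0, 0], [0, 0, 0, 0, 0, 0, 0], [0, 0, 0.6, 0, 0, 0, 0], [0, 0, 0.9, 0, 0, 0, 0], [0, 0, 0.9, 0, 0, 0, 0], [0, -0.9, 0.2, 0, 0, 0, 0], [0, -0.9, 0, 0, 0, 0, 0], [0, -0.9, 0, 0, 0, 0, 0], [0, -0.9, 0, 0, 0, 0, 0], [0, -0.4, 0, 0, 0, 0, 0], [0, 0, 0, 0, 0, 0, 0]],
  ],
)

```text
time_s: 6.7
position: [0.4622, 0.1016, 0.1457]
tcp_rot: [[0.997, 0.073, -0.0], [0.073, -0.997, -0.0], [-0.0, 0.0, -1.0]]
force: [-0.2, 0.4, 0.9]
opening: 0.5
```

```bash
python3 - <<'E'
from h import *
st()
for n in ("top","scene"): cv2.imwrite(f"pics/{n}1.png",capture(n)[:,:,::-1])
vis=cv2.imread("pics/top1.png"); t=vis.astype(int); g=t.mean(2); d=t[:,:,0]-t[:,:,2]
roi=np.zeros(g.shape,bool); roi[255:305,200:236]=1
m=(g>123.5)&(d<5)&roi
m|= (g<90)&np.pad(np.ones((20,20),bool),((270,190),(208,412)))
try:
    c=blob(m,(214,290),5); print("carrier",cv2.contourArea(c)); cv2.drawContours(vis,[c],-1,(255,0,0),1)
    r,W=rect("top",c,.008); M=cv2.moments(W.astype(np.float32)); print(M["m10"]/M["m00"],M["m01"]/M["m00"],r)
except Exception as e: print(e)
cv2.imwrite("pics/m2.png",np.hstack([vis[180:360,150:450],cv2.resize(vis[250:310,190:250],(180,180),interpolation=0)]))
E
```

```text
t 6.7 pos [462.2 101.6 145.7] yaw 4.21 z [-1.e-04 -3.e-04 -1.e+00] F [-0.2  0.4  0.9] M [ 0.09 -0.02  0.01] open 0.5 q [ -1.2  25.7 107.9  -0.   46.4  84.6]
carrier 1044.0
465.3617150117536 306.292775841857 ((460.7127990722656, 305.80682373046875), (76.58894348144531, 110.01932525634766), 87.34445190429688)
```

View pics/m2.png

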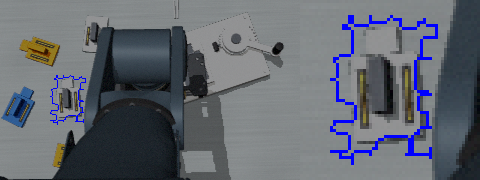

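```bash
python3 - <<'E'
from h import *
for n in ("top0","top1"):
    t=cv2.imread(f"pics/{n}.png").astype(float)[265:300,205:232]
    w=np.clip(t[:,:,2]-t[:,:,0]-8,0,None); v,u=np.mgrid[265:300,205:232]
    uv=np.array([(w*u).sum(),(w*v).sum()])/w.sum()
    P=np.c_[u[w>0],v[w>0]]; L=P[:,0]<uv[0]
    ww=w[w>0]
    cl=(P[L]*ww[L,None]).sum(0)/ww[L].sum(); cr=(P[~L]*ww[~L,None]).sum(0)/ww[~L].sum()
    X=cast("top",[uv,cl,cr],.008)*1000; d=X[1]-X[2]
    print(n,w.sum(),uv,cl,cr,"mid",(X[1]+X[2])[:2]/2,"yaw",np.degrees(np.arctan2(-d[0],d[1])))
E
```

```text
top0 1978.0 [218.16228514 281.30384226] [210.67794872 282.51179487] [225.43768694 280.12961117] mid [456.20724467 303.30939789] yaw 7.455396954286539
top1 2234.0 [218.14010743 281.45120859] [210.64279238 282.4705349 ] [225.45181256 280.4571176 ] mid [455.8876441  303.33097212] yaw 6.008518292287493
```

```bash
python3 - <<'E'
from h import *
# scene: gold bars
t=cv2.imread("pics/scene1.png").astype(float)[180:212,338:384]
w=np.clip(t[:,:,2]-t[:,:,0]-8,0,None); v,u=np.mgrid[180:212,338:384]
uv=np.array([(w*u).sum(),(w*v).sum()])/max(w.sum(),1); print("scene gold",w.sum(),uv,cast("scene",uv,.008)*1000, "pred",proj("scene",[[.4566,.3034,.008]]))
# pocket soft moments
g=cv2.imread("pics/top0.png").astype(float).mean(2)
c=None
roi=np.zeros(g.shape,np.uint8); roi[220:270,318:362]=1
m=((g<90)&(roi>0)).astype(np.uint8); c=blob(m,(345,250),1)
k=np.zeros(g.shape,np.uint8); cv2.drawContours(k,[c],-1,1,-1); k=cv2.dilate(k,np.ones((3,3)))
w=np.clip((128-g)/(128-68),0,1)*k; v,u=np.mgrid[0:480,0:640]
uv=np.array([(w*u).sum(),(w*v).sum()])/w.sum(); print("top pocket soft area",w.sum(),uv,cast("top",[uv,uv],[.046,.052])*1000)
# expected pixel area of pocket opening
def poly(z,x0=-39.5,x1=27.5,x2=47.5,a=26.5,b=13.5,o=(522.3,26.6),yaw=16.8):
    P=np.array([[x0,-a],[x1,-a],[x1,-b],[x2,-b],[x2,b],[x1,b],[x1,a],[x0,a]]); y=np.radians(yaw)
    R=np.array([[np.cos(y),-np.sin(y)],[np.sin(y),np.cos(y)]]); return np.c_[P@R.T+o,np.full(8,z*1000)]/1000
for z in(.046,.052): print("exp area",cv2.contourArea(proj("top",poly(z)).astype(np.float32)))
s=cv2.imread("pics/scene0.png"); gs=s.astype(float).mean(2)
print("scene pocket px pred",proj("scene",poly(.052)).round(1).tolist(),proj("scene",poly(.046)).round(1).tolist())
a=cv2.resize(s[222:272,268:348],(800,500),interpolation=cv2.INTER_CUBIC); cv2.imwrite("pics/c3.png",a)
E
```

```text
scene gold 2323.0 [347.07404219 202.33448127] [[449.06673725 271.29188482   8.        ]] pred [[356.95436814 198.38956557]]
top pocket soft area 826.2222222222222 [341.59618747 244.98698897] [[522.48717856  26.55466898  46.        ]
 [521.35965165  26.66603263  52.        ]]
exp area 850.4605955660809
exp area 859.2281535323709
scene pocket px pred [[282.7, 246.0], [314.9, 254.3], [317.5, 250.5], [327.3, 253.0], [332.2, 245.4], [322.5, 243.0], [324.9, 239.5], [293.9, 231.8]] [[282.8, 248.5], [314.9, 256.9], [317.4, 253.1], [327.2, 255.6], [332.0, 247.9], [322.5, 245.5], [324.8, 241.9], [293.9, 234.3]]
```

View pics/c3.png

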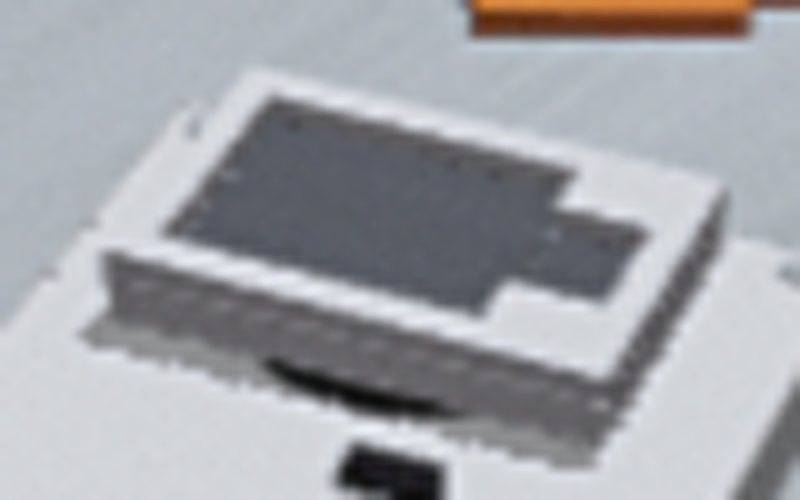

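```bash
python3 - <<'E'
from h import *
def rot(y): y=np.radians(y); return np.array([[np.cos(y),-np.sin(y)],[np.sin(y),np.cos(y)]])
P=np.array([[-38,-25],[26,-25],[26,-12],[46,-12],[46,12],[26,12],[26,25],[-38,25]])
X=np.c_[P@rot(4.4).T+[462.6,303.9],np.full(8,8)]/1000
print("pred carrier px",proj("scene",X).round(1).tolist())
r0,c0=180,335
s=cv2.imread("pics/scene1.png"); a=cv2.resize(s[r0:r0+34,c0:c0+56],(784,476),interpolation=cv2.INTER_CUBIC)
for q in proj("scene",X): cv2.circle(a,tuple(int(k) for k in ((q-[c0,r0]+.5)*14)),3,(0,0,255),-1)
cv2.imwrite("pics/c4.png",a)
E
```

```text
pred carrier px [[340.8, 198.6], [363.3, 206.4], [365.9, 204.2], [373.2, 206.7], [377.8, 202.7], [370.6, 200.2], [373.1, 198.1], [351.0, 190.8]]
```

View pics/c4.png

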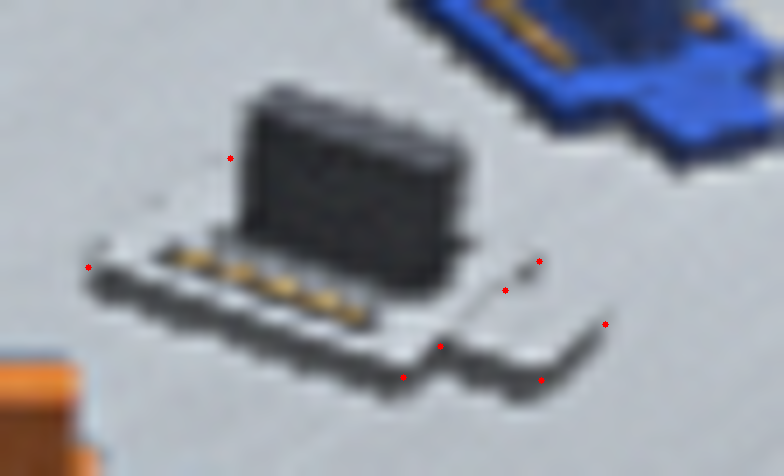

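```bash
python3 - <<'E'
from h import *
def rot(y): y=np.radians(y); return np.array([[np.cos(y),-np.sin(y)],[np.sin(y),np.cos(y)]])
P=np.array([[-39.5,-26.5],[27.5,-26.5],[27.5,-13.5],[47.5,-13.5],[47.5,13.5],[27.5,13.5],[27.5,26.5],[-39.5,26.5]])
def cen(c): M=cv2.moments(c.astype(np.float32)); return np.array([M["m10"],M["m01"]])/M["m00"],M["m00"]
from scipy.optimize import least_squares
for n,box,seed,lo in(("scene",(225,260,275,340),(305,243),None),("top",(220,270,318,362),(345,250),None)):
    g=cv2.imread(f"pics/{n}0.png").astype(float).mean(2); r0,r1,c0,c1=box
    m=np.zeros(g.shape,np.uint8); dark=np.median(g[seed[1]-3:seed[1]+4,seed[0]-3:seed[0]+4]); light=np.percentile(g[r0:r1,c0:c1],85)
    m[r0:r1,c0:c1]=(g[r0:r1,c0:c1]<(dark+light)/2); 
    m=cv2.morphologyEx(m,cv2.MORPH_OPEN,np.ones((3,3))); c=blob(m,seed,1)
    k=np.zeros_like(m); cv2.drawContours(k,[c],-1,1,-1); k=cv2.dilate(k,np.ones((3,3)))
    w=np.clip((light-g)/(light-dark),0,1)*k; v,u=np.mgrid[0:480,0:640]; uv=np.array([(w*u).sum(),(w*v).sum()])/w.sum()
    f=lambda o: cen(proj(n,np.c_[P@rot(16.8).T+o[:2],np.full(8,52)]/1000))[0]-uv
    o=least_squares(f,[522.,27.]).x
    print(n,dark,light,uv,w.sum(),cen(proj(n,np.c_[P@rot(16.8).T+o,np.full(8,52)]/1000))[1],"origin",o)
    # yaw from long edges: contour rect
    rr,_=rect(n,c,.052); print(rr)
d=cast("scene",[[360,199],[360.2,198.6]],.008)*1000; print("scene bias at carrier mm",d[1]-d[0])
E
```

```text
scene 95.0 214.0 [307.58159434 242.73858403] 611.8263305322129 629.5277303846087 origin [522.51048213  27.        ]
((524.8922729492188, 31.177688598632812), (86.42687225341797, 52.933441162109375), 17.40715980529785)
top 70.0 129.33333333333334 [341.58959316 245.01008671] 849.376404494382 859.4038843088783 origin [521.87238823  27.        ]
((525.6546630859375, 27.83700942993164), (87.07791137695312, 53.32085037231445), 16.42583656311035)
scene bias at carrier mm [-0.7371006   1.99934246  0.        ]
```

Emit:
play_rows(
  plan=[
    [[0.008, 0.9, 0, 0, 0, 0.001, 0], [0, 0.9, 0, 0, 0, 0, 0], [0, 0.9, 0, 0, 0, 0, 0], [0, 0.9, 0, 0, 0, 0, 0], [0, 0.446, -0.5, 0, 0, 0, 0], [0, 0, -0.8, 0, 0, 0, 0], [0, 0, -0.6, 0, 0, 0, 0], [0, 0, -0.4, 0, 0, 0, 0], [0, 0, -0.2, 0, 0, 0, 0], [0, 0, 0, 0, 0, 0, 0]],
  ],
)

```text
time_s: 7.8
position: [0.4611, 0.307, 0.0192]
tcp_rot: [[0.997, 0.083, -0.003], [0.083, -0.997, -0.001], [-0.003, 0.001, -1.0]]
force: [0.7, -0.3, 0.2]
opening: 0.502
```

```bash
python3 -c "
from h import *
st()"
```

```text
t 7.8 pos [461.1 307.   19.2] yaw 4.74 z [-2.7e-03 -9.0e-04 -1.0e+00] F [ 0.7 -0.3  0.2] M [-0.05  0.05  0.  ] open 0.502 q [ 22.1  42.7 100.3   0.   37.2 107.3]
```

Emit:
play_rows(
  plan=[
    [[0.02, -0.05, -0.08, 0, 0, 0, 0], [0, 0, 0, 0, 0, 0, 0], [0, 0, 0, 0, 0, 0, 0]],
  ],
)

```text
time_s: 8.1
position: [0.4642, 0.3039, 0.0175]
tcp_rot: [[0.997, 0.081, 0.002], [0.081, -0.997, 0.001], [0.002, -0.001, -1.0]]
force: [0.2, -0.4, -0.6]
opening: 0.499
```

```bash
python3 -c "
from h import *
st()"
```

```text
t 8.1 pos [464.2 303.9  17.5] yaw 4.63 z [ 1.7e-03  8.0e-04 -1.0e+00] F [ 0.2 -0.4 -0.6] M [-0.02  0.02  0.01] open 0.499 q [ 21.7  42.9 100.4   0.   36.6 107. ]
```

Emit:
play_rows(
  plan=[
    [[-0.03, 0, -0.05, 0, 0, -0.001, 0], [0, 0, 0, 0, 0, 0, 0], [0, 0, 0, 0, 0, 0, 0], [0, 0, 0, 0, 0, 0, 0]],
  ],
)

```text
time_s: 8.5
position: [0.4621, 0.3037, 0.0142]
tcp_rot: [[0.997, 0.078, 0.0], [0.078, -0.997, 0.0], [0.0, -0.0, -1.0]]
force: [0.9, 0.5, 0.4]
opening: 0.501
```

```bash
python3 -c "
from h import *
st()"
```

```text
t 8.5 pos [462.1 303.7  14.2] yaw 4.46 z [ 2.e-04  1.e-04 -1.e+00] F [0.9 0.5 0.4] M [0.07 0.04 0.05] open 0.501 q [ 21.7  43.2 100.6   0.   36.2 107.3]
```

Emit:
play_rows(
  plan=[
    [[0, 0, 0, 0, 0, 0, -0.5], [0, 0, 0, 0, 0, 0, -1], [0, 0, 0, 0, 0, 0, -1], [0, 0, 0, 0, 0, 0, -1], [0, 0, 0, 0, 0, 0, -1], [0, 0, 0, 0, 0, 0, -1], [0, 0, 0.2, 0, 0, 0, -1], [0, 0, 0.5, 0, 0, 0, -1], [0, 0, 0.6, 0, 0, 0, -1], [0, 0, 0.5, 0, 0, 0, -1], [0, 0, 0.2, 0, 0, 0, -1], [0, 0, 0, 0, 0, 0, -1]],
  ],
)

```text
time_s: 9.7
position: [0.4629, 0.3041, 0.1157]
tcp_rot: [[0.997, 0.078, 0.003], [0.078, -0.997, 0.001], [0.003, -0.001, -1.0]]
force: [-0.1, 0.5, -2.5]
opening: 0.136
```

```bash
python3 -c "
from h import *
st()"
```

```text
t 9.7 pos [462.9 304.1 115.7] yaw 4.47 z [ 0.0034  0.0014 -1.    ] F [-0.1  0.5 -2.5] M [0.03 0.01 0.  ] open 0.136 q [ 21.7  33.3  98.    0.   48.4 107.3]
```

Emit:
play_rows(
  plan=[
    [[0.07, -0.35, 0, 0, 0, 0.005, -1], [0.17, -0.75, 0, 0, 0, 0.01, -1], [0.17, -0.8, 0, 0, 0, 0.01, -1], [0.17, -0.8, 0, 0, 0, 0.01, -1], [0.17, -0.8, 0, 0, 0, 0.01, -1], [0.17, -0.8, 0, 0, 0, 0.01, -1], [0.17, -0.75, 0, 0, 0, 0.01, -1], [0.09, -0.49, 0, 0, 0, 0.004, -1], [0, 0, -0.2, 0, 0, 0, -1], [0, 0, -0.3, 0, 0, 0, -1], [0, 0, -0.1, 0, 0, 0, -1], [0, 0, 0, 0, 0, 0, -1]],
  ],
)

```text
time_s: 10.9
position: [0.5192, 0.0277, 0.0823]
tcp_rot: [[0.957, 0.291, -0.005], [0.291, -0.957, 0.001], [-0.004, -0.002, -1.0]]
force: [-0.6, 0.0, -1.3]
opening: 0.134
```

Emit:
play_rows(
  plan=[
    [[0, 0, 0, 0, 0, 0, -1], [0, 0, 0, 0, 0, 0, -1], [0, 0, 0, 0, 0, 0, -1]],
  ],
)

```text
time_s: 11.2
position: [0.5214, 0.0271, 0.0845]
tcp_rot: [[0.957, 0.291, 0.001], [0.291, -0.957, -0.0], [0.001, 0.0, -1.0]]
force: [0.4, 0.2, -2.0]
opening: 0.134
```

```bash
python3 -c "
from h import *
st()"
```

```text
t 11.2 pos [521.4  27.1  84.5] yaw 16.92 z [ 1.1e-03 -1.0e-04 -1.0e+00] F [ 0.4  0.2 -2. ] M [-0.01 -0.02 -0.01] open 0.134 q [ -9.3  34.6 103.6   0.   41.7  63.8]
```

Emit:
play_rows(
  plan=[
    [[0.012, 0, -0.1, 0, 0, 0, -1], [0, 0, -0.1, 0, 0, 0, -1], [0, 0, -0.06, 0, 0, 0, -1], [0, 0, 0, 0, 0, 0, -1], [0, 0, 0, 0, 0, 0, -1], [0, 0, 0, 0, 0, 0, -1]],
  ],
)

```text
time_s: 11.8
position: [0.5217, 0.0267, 0.0711]
tcp_rot: [[0.957, 0.29, 0.0], [0.29, -0.957, -0.0], [0.0, 0.0, -1.0]]
force: [-0.1, -0.4, -2.8]
opening: 0.136
```

```bash
python3 - <<'E'
from h import *
s,R=st()
n="scene"; im=capture(n)[:,:,::-1].copy(); cv2.imwrite("pics/scene2.png",im)
r0,c0=215,268
a=cv2.resize(im[r0:r0+58,c0:c0+78],(780,580),interpolation=cv2.INTER_CUBIC)
def rot(y): y=np.radians(y); return np.array([[np.cos(y),-np.sin(y)],[np.sin(y),np.cos(y)]])
p=np.array(s["position"])*1000
P=np.array([[-38,-25],[26,-25],[26,-12],[46,-12],[46,12],[26,12],[26,25],[-38,25]])
X=np.c_[P@R[:2,:2][:, [0]].repeat(2,1).T*0+P@rot(16.9).T+p[:2]+[.5,.15],np.full(8,p[2]-14.2+8)]/1000
for q in proj(n,X): cv2.circle(a,tuple(int(k) for k in ((q-[c0,r0]+.5)*10)),3,(0,0,255),-1)
cv2.imwrite("pics/c5.png",a)
E
```

```text
t 11.8 pos [521.7  26.7  71.1] yaw 16.89 z [ 1.e-04 -0.e+00 -1.e+00] F [-0.1 -0.4 -2.8] M [ 0.08 -0.   -0.01] open 0.136 q [ -9.3  36.  103.9   0.   40.   63.8]
```

View pics/c5.png

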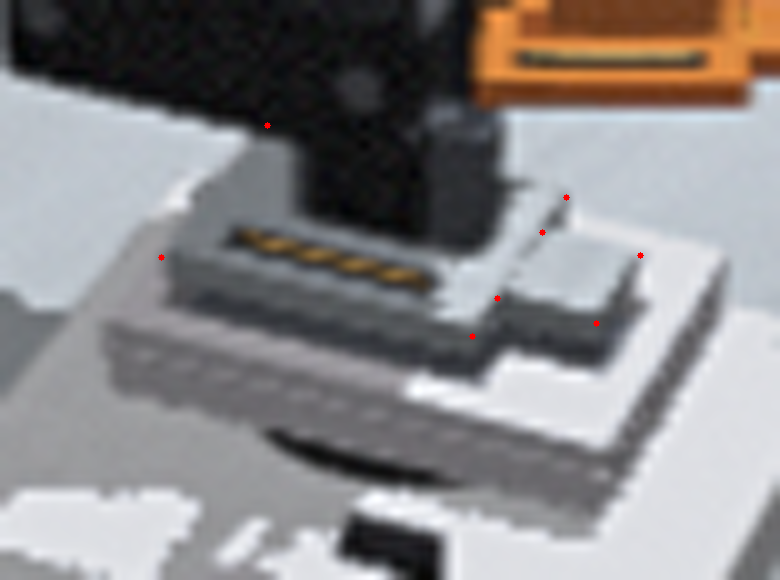

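The scene view shows the carrier's top corners (tongue at crop (605,308)) offset from the prediction by about the same amount as the pocket rim was. So the carrier is aligned with the pocket, and I'll lower it gently.

Emit:
play_rows(
  plan=[
    [[0, 0, -0.03, 0, 0, 0, -1], [0, 0, -0.03, 0, 0, 0, -1], [0, 0, -0.03, 0, 0, 0, -1], [0, 0, -0.03, 0, 0, 0, -1], [0, 0, -0.03, 0, 0, 0, -1], [0, 0, 0, 0, 0, 0, -1], [0, 0, 0, 0, 0, 0, -1]],
  ],
)

```text
time_s: 12.55
position: [0.5216, 0.0268, 0.0635]
tcp_rot: [[0.957, 0.291, -0.0], [0.291, -0.957, 0.0], [-0.0, -0.0, -1.0]]
force: [-0.6, -0.0, -1.7]
opening: 0.138
```

```bash
python3 -c "
from h import *
st()"
```

```text
t 12.55 pos [521.6  26.8  63.5] yaw 16.89 z [-2.e-04  0.e+00 -1.e+00] F [-0.6 -0.  -1.7] M [0.02 0.02 0.02] open 0.138 q [ -9.3  36.8 104.2   0.   39.1  63.8]
```

Emit:
play_rows(
  plan=[
    [[0, 0, -0.02, 0, 0, 0, -1], [0, 0, -0.02, 0, 0, 0, -1], [0, 0, -0.01, 0, 0, 0, -1], [0, 0, -0.01, 0, 0, 0, -1], [0, 0, 0, 0, 0, 0, -1], [0, 0, 0, 0, 0, 0, -1]],
  ],
)

```text
time_s: 13.15
position: [0.5216, 0.0267, 0.0605]
tcp_rot: [[0.957, 0.29, -0.0], [0.29, -0.957, 0.0], [-0.0, -0.0, -1.0]]
force: [-0.0, -0.3, -1.0]
opening: 0.134
```

```bash
python3 -c "
from h import *
st()"
```

```text
t 13.15 pos [521.6  26.7  60.5] yaw 16.89 z [-1.e-04  0.e+00 -1.e+00] F [-0.  -0.3 -1. ] M [-0.03 -0.05 -0.04] open 0.134 q [ -9.3  37.1 104.2   0.   38.7  63.8]
```

Emit:
play_rows(
  plan=[
    [[0, 0, -0.008, 0, 0, 0, -1], [0, 0, -0.008, 0, 0, 0, -1], [0, 0, 0, 0, 0, 0, -1], [0, 0, 0, 0, 0, 0, -1]],
  ],
)

```text
time_s: 13.55
position: [0.5217, 0.0267, 0.06]
tcp_rot: [[0.957, 0.291, 0.0], [0.291, -0.957, -0.0], [0.0, 0.0, -1.0]]
force: [-0.4, 0.5, 2.4]
opening: 0.133
```

```bash
python3 -c "
from h import *
st()"
```

```text
t 13.55 pos [521.7  26.7  60. ] yaw 16.89 z [ 2.e-04 -1.e-04 -1.e+00] F [-0.4  0.5  2.4] M [-0.    0.07  0.02] open 0.133 q [ -9.3  37.2 104.2  -0.   38.6  63.8]
```

Emit:
play_rows(
  plan=[
    [[0, 0, 0, 0, 0, 0, -0.5], [0, 0, 0, 0, 0, 0, 0], [0, 0, 0, 0, 0, 0, 0], [0, 0, 0, 0, 0, 0, 0], [0, 0, 0, 0, 0, 0, 0], [0, 0, 0.1, 0, 0, 0, 0], [0, 0, 0.4, 0, 0, 0, 0], [0, 0, 0.7, 0, 0, 0, 0], [0, 0, 0.7, 0, 0, 0, 0], [0, 0, 0.3, 0, 0, 0, 0]],
  ],
)

```text
time_s: 14.55
position: [0.5233, 0.0266, 0.1731]
tcp_rot: [[0.957, 0.291, 0.006], [0.291, -0.957, -0.001], [0.005, 0.002, -1.0]]
force: [0.2, 0.3, -0.7]
opening: 0.5
```

Emit:
play_rows(
  plan=[
    [[0.04, -0.35, 0, 0, 0, 0.02, 0], [0.08, -0.6, 0, 0, 0, 0.04, 0], [0.08, -0.6, 0, 0, 0, 0.04, 0], [0.08, -0.6, 0, 0, 0, 0.04, 0], [0.08, -0.6, 0, 0, 0, 0.04, 0], [0.08, -0.6, 0, 0, 0, 0.04, 0], [0.08, -0.3, 0, 0, 0, 0.04, 0], [0, 0, 0, 0, 0, 0.039, 0], [0, 0, 0, 0, 0, 0, 0], [0, 0, 0, 0, 0, 0, 0], [0, 0, 0, 0, 0, 0, 0]],
  ],
)

```text
time_s: 15.65
position: [0.5474, -0.1552, 0.1699]
tcp_rot: [[0.331, 0.943, -0.0], [0.943, -0.331, 0.0], [0.0, -0.0, -1.0]]
force: [0.3, 0.1, 0.3]
opening: 0.499
```

```bash
python3 - <<'E'
from h import *
st()
for n in ("top","scene"): cv2.imwrite(f"pics/{n}3.png",capture(n)[:,:,::-1])
a=cv2.imread("pics/scene3.png")[210:320,230:350]
cv2.imwrite("pics/c6.png",cv2.resize(a,(654,600),interpolation=cv2.INTER_CUBIC))
E
```

```text
t 15.65 pos [ 547.4 -155.2  169.9] yaw 70.65 z [-2.e-04  2.e-04 -1.e+00] F [0.3 0.1 0.3] M [-0.08 -0.11 -0.01] open 0.499 q [-27.1  29.8  93.3   0.   57.   -7.7]
```

View pics/c6.png

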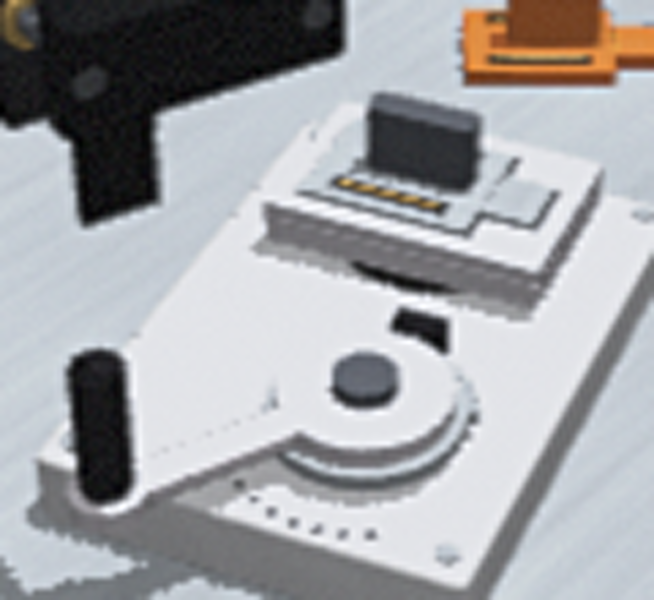

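Emit:
play_rows(
  plan=[
    [[0.018, -0.018, -0.4, 0, 0, 0, 0], [0, 0, -0.6, 0, 0, 0, 0], [0, 0, -0.6, 0, 0, 0, 0], [0, 0, -0.4, 0, 0, 0, 0], [0, 0, -0.2, 0, 0, 0, 0], [0, 0, 0, 0, 0, 0, 0], [0, 0, 0, 0, 0, 0, 0], [0, 0, 0, 0, 0, 0, 0]],
  ],
)

```text
time_s: 16.55
position: [0.5495, -0.157, 0.061]
tcp_rot: [[0.33, 0.944, 0.002], [0.944, -0.33, -0.001], [-0.0, 0.003, -1.0]]
force: [0.2, 0.2, -0.8]
opening: 0.5
```

```bash
cat >> h.py <<'E'
def lev(O=(578.0,-71.1),yaw=16.8):
    s,R=st(); p=np.array(s["position"])[:2]*1000-O; a=np.degrees(np.arctan2(p[1],p[0])); th=np.radians(a-yaw)+2.2
    tg=np.array([-p[1],p[0]])/np.linalg.norm(p); F=np.array(s["force"])[:2]; print("theta",round(th,3),"r",round(np.linalg.norm(p),1),"Ftan",round(float(F@tg),2),"Frad",round(float(F@p/np.linalg.norm(p)),2)); return s
E
python3 - <<'E'
from h import *
lev()
b=np.radians(16.8)-2.2
prev=None
for th in np.arange(0,.721,.09):
    q=np.array([578.0,-71.1])+90*np.array([np.cos(b+th),np.sin(b+th)])
    print(round(th,2),q.round(2),None if prev is None else ((q-prev)/50/3).round(4)); prev=q
E
```

```text
t 16.55 pos [ 549.5 -157.    61. ] yaw 70.71 z [ 0.0023 -0.0012 -1.    ] F [ 0.2  0.2 -0.8] M [-0.06 -0.06  0.03] open 0.5 q [-27.1  39.3  97.1  -0.   43.4  -7.9]
theta 0.016 r 90.5 Ftan 0.18 Frad -0.22
0.0 [ 548.33 -156.07] None
0.09 [ 556.08 -158.39] [ 0.0517 -0.0155]
0.18 [ 564.02 -160.01] [ 0.0529 -0.0108]
0.27 [ 572.07 -160.9 ] [ 0.0536 -0.006 ]
0.36 [ 580.16 -161.07] [ 0.054  -0.0011]
0.45 [ 588.24 -160.52] [0.0539 0.0037]
0.54 [ 596.23 -159.23] [0.0533 0.0085]
0.63 [ 604.08 -157.24] [0.0523 0.0133]
0.72 [ 611.72 -154.55] [0.0509 0.018 ]
```

Now I'll close on the grip.

Emit:
play_rows(
  plan=[
    [[0, 0, 0, 0, 0, 0, -0.4], [0, 0, 0, 0, 0, 0, -1], [0, 0, 0, 0, 0, 0, -1], [0, 0, 0, 0, 0, 0, -1], [0, 0, 0, 0, 0, 0, -1], [0, 0, 0, 0, 0, 0, -1]],
  ],
)

```text
time_s: 17.15
position: [0.549, -0.1569, 0.06]
tcp_rot: [[0.33, 0.944, 0.001], [0.944, -0.33, -0.0], [-0.0, 0.001, -1.0]]
force: [0.8, -0.4, 0.5]
opening: 0.197
```

```bash
python3 -c "
from h import *
lev()"
```

```text
t 17.15 pos [ 549.  -156.9   60. ] yaw 70.7 z [ 1.1e-03 -5.0e-04 -1.0e+00] F [ 0.8 -0.4  0.5] M [-0.04 -0.23 -0.01] open 0.197 q [-27.2  39.4  97.2   0.   43.3  -7.9]
theta 0.01 r 90.5 Ftan 0.9 Frad 0.11
```

Emit:
play_rows(
  plan=[
    [[0.051, -0.0155, 0, 0, 0, 0.0095, -1], [0.051, -0.0155, 0, 0, 0, 0.0095, -1], [0.051, -0.0155, 0, 0, 0, 0.0095, -1], [0, 0, 0, 0, 0, 0, -1], [0, 0, 0, 0, 0, 0, -1]],
  ],
)

```text
time_s: 17.65
position: [0.5537, -0.1581, 0.0598]
tcp_rot: [[0.243, 0.97, -0.005], [0.97, -0.243, 0.002], [0.001, -0.006, -1.0]]
force: [-5.1, -0.5, 5.7]
opening: 0.196
```

```bash
python3 -c "
from h import *
lev()"
```

```text
t 17.65 pos [ 553.7 -158.1   59.8] yaw 75.92 z [-0.0053  0.002  -1.    ] F [-5.1 -0.5  5.7] M [ 0.01  0.63 -0.05] open 0.196 q [-27.   39.8  96.1  -0.1  44.4 -12.9]
theta 0.064 r 90.4 Ftan -4.78 Frad 1.83
```

Emit:
play_rows(
  plan=[
    [[0.053, -0.011, 0, 0, 0, 0.0095, -1], [0.053, -0.011, 0, 0, 0, 0.0095, -1], [0.053, -0.011, 0, 0, 0, 0.0095, -1], [0, 0, 0, 0, 0, 0, -1], [0, 0, 0, 0, 0, 0, -1]],
  ],
)

```text
time_s: 18.15
position: [0.5624, -0.1602, 0.0598]
tcp_rot: [[0.155, 0.988, -0.004], [0.988, -0.155, 0.001], [0.0, -0.004, -1.0]]
force: [-3.4, -0.2, 4.9]
opening: 0.2
```

```bash
python3 -c "
from h import *
lev()"
```

```text
t 18.15 pos [ 562.4 -160.2   59.8] yaw 81.07 z [-0.0039  0.0011 -1.    ] F [-3.4 -0.2  4.9] M [-0.03  0.59  0.  ] open 0.2 q [-26.8  40.2  94.9  -0.1  45.1 -17.8]
theta 0.162 r 90.5 Ftan -3.28 Frad 0.75
```

Emit:
play_rows(
  plan=[
    [[0.054, -0.006, 0, 0, 0, 0.0095, -1], [0.054, -0.006, 0, 0, 0, 0.0095, -1], [0.054, -0.006, 0, 0, 0, 0.0095, -1], [0.054, -0.001, 0, 0, 0, 0.0095, -1], [0.054, -0.001, 0, 0, 0, 0.0095, -1], [0.054, -0.001, 0, 0, 0, 0.0095, -1], [0, 0, 0, 0, 0, 0, -1], [0, 0, 0, 0, 0, 0, -1], [0, 0, 0, 0, 0, 0, -1]],
  ],
)

```text
time_s: 19.05
position: [0.579, -0.1617, 0.0598]
tcp_rot: [[-0.023, 1.0, -0.003], [1.0, 0.023, 0.0], [0.0, -0.003, -1.0]]
force: [-4.5, -1.5, 5.3]
opening: 0.197
```

```bash
python3 -c "
from h import *
lev()"
```

```text
t 19.05 pos [ 579.  -161.7   59.8] yaw 91.32 z [-3.e-03  2.e-04 -1.e+00] F [-4.5 -1.5  5.3] M [-0.22  0.69  0.07] open 0.197 q [-26.2  41.   92.5  -0.1  46.7 -27.5]
theta 0.347 r 90.6 Ftan -4.56 Frad 1.43
```

Emit:
play_rows(
  plan=[
    [[0.054, 0.004, 0, 0, 0, 0.0095, -1], [0.054, 0.004, 0, 0, 0, 0.0095, -1], [0.054, 0.004, 0, 0, 0, 0.0095, -1], [0.053, 0.0085, 0, 0, 0, 0.0095, -1], [0.053, 0.0085, 0, 0, 0, 0.0095, -1], [0.053, 0.0085, 0, 0, 0, 0.0095, -1], [0, 0, 0, 0, 0, 0, -1], [0, 0, 0, 0, 0, 0, -1], [0, 0, 0, 0, 0, 0, -1]],
  ],
)

```text
time_s: 19.95
position: [0.5951, -0.1603, 0.0598]
tcp_rot: [[-0.201, 0.98, -0.003], [0.98, 0.201, -0.0], [0.0, -0.003, -1.0]]
force: [-5.3, -2.3, 5.7]
opening: 0.198
```

```bash
python3 -c "
from h import *
lev()"
```

```text
t 19.95 pos [ 595.1 -160.3   59.8] yaw 101.58 z [-3.e-03 -5.e-04 -1.e+00] F [-5.3 -2.3  5.7] M [-0.33  0.7   0.04] open 0.198 q [-25.4  41.9  90.2  -0.1  48.1 -36.9]
theta 0.525 r 90.8 Ftan -5.69 Frad 1.28
```

Emit:
play_rows(
  plan=[
    [[0.052, 0.013, 0, 0, 0, 0.0095, -1], [0.052, 0.013, 0, 0, 0, 0.0095, -1], [0.052, 0.013, 0, 0, 0, 0.0095, -1], [0, 0, 0, 0, 0, 0, -1], [0, 0, 0, 0, 0, 0, -1]],
  ],
)

```text
time_s: 20.45
position: [0.6023, -0.1587, 0.0598]
tcp_rot: [[-0.287, 0.958, -0.004], [0.958, 0.287, -0.001], [0.0, -0.004, -1.0]]
force: [-6.0, -3.2, 5.6]
opening: 0.197
```

```bash
python3 -c "
from h import *
lev()"
```

```text
t 20.45 pos [ 602.3 -158.7   59.8] yaw 106.7 z [-4.2e-03 -8.0e-04 -1.0e+00] F [-6.  -3.2  5.6] M [-0.54  0.89 -0.01] open 0.197 q [-25.   42.2  89.1  -0.2  48.9 -41.5]
theta 0.606 r 90.9 Ftan -6.6 Frad 1.52
```

Emit:
play_rows(
  plan=[
    [[0.051, 0.017, 0, 0, 0, 0.0095, -1], [0.051, 0.017, 0, 0, 0, 0.0095, -1], [0, 0, 0, 0, 0, 0, -1], [0, 0, 0, 0, 0, 0, -1]],
  ],
)

```text
time_s: 20.85
position: [0.6079, -0.157, 0.0598]
tcp_rot: [[-0.344, 0.939, -0.003], [0.939, 0.344, -0.001], [0.0, -0.003, -1.0]]
force: [-6.2, -2.5, 4.2]
opening: 0.196
```

```bash
python3 -c "
from h import *
lev()"
```

```text
t 20.85 pos [ 607.9 -157.    59.8] yaw 110.13 z [-0.0031 -0.001  -1.    ] F [-6.2 -2.5  4.2] M [-0.49  0.76  0.02] open 0.196 q [-24.6  42.5  88.4  -0.2  49.3 -44.6]
theta 0.671 r 91.0 Ftan -6.68 Frad 0.35
```

Emit:
play_rows(
  plan=[
    [[0.051, 0.018, 0, 0, 0, 0.0095, -1], [0, 0, 0, 0, 0, 0, -1], [0, 0, 0, 0, 0, 0, -1], [0, 0, 0, 0, 0, 0, -1]],
  ],
)

```text
time_s: 21.25
position: [0.6107, -0.156, 0.0598]
tcp_rot: [[-0.372, 0.928, -0.003], [0.928, 0.372, -0.001], [0.0, -0.003, -1.0]]
force: [-4.6, -2.8, 5.6]
opening: 0.197
```

```bash
python3 -c "
from h import *
lev()"
```

```text
t 21.25 pos [ 610.7 -156.    59.8] yaw 111.84 z [-2.6e-03 -9.0e-04 -1.0e+00] F [-4.6 -2.8  5.6] M [-0.42  0.63  0.06] open 0.197 q [-24.4  42.6  88.   -0.1  49.5 -46.2]
theta 0.703 r 91.0 Ftan -5.33 Frad 0.93
```

Emit:
play_rows(
  plan=[
    [[0.025, 0.009, 0, 0, 0, 0.0048, -1], [0, 0, 0, 0, 0, 0, -1], [0, 0, 0, 0, 0, 0, -1], [0, 0, 0, 0, 0, 0, -1]],
  ],
)

```text
time_s: 21.65
position: [0.6116, -0.1557, 0.0598]
tcp_rot: [[-0.386, 0.923, -0.003], [0.923, 0.386, -0.001], [0.0, -0.003, -1.0]]
force: [-4.9, -3.2, 4.7]
opening: 0.197
```

```bash
python3 -c "
from h import *
lev()"
```

```text
t 21.65 pos [ 611.6 -155.7   59.8] yaw 112.7 z [-0.0033 -0.001  -1.    ] F [-4.9 -3.2  4.7] M [-0.52  0.8   0.02] open 0.197 q [-24.3  42.7  87.8  -0.2  49.6 -46.9]
theta 0.714 r 91.0 Ftan -5.72 Frad 1.18
```

Emit:
play_rows(
  plan=[
    [[0.025, 0.009, 0, 0, 0, 0.0048, -1], [0, 0, 0, 0, 0, 0, -1], [0, 0, 0, 0, 0, 0, -1], [0, 0, 0, 0, 0, 0, -1]],
  ],
)

```text
time_s: 22.05
position: [0.6126, -0.1553, 0.0598]
tcp_rot: [[-0.4, 0.917, -0.004], [0.917, 0.4, -0.001], [0.001, -0.004, -1.0]]
force: [-6.1, -3.3, 4.7]
opening: 0.196
```

```bash
python3 -c "
from h import *
lev()"
```

```text
t 22.05 pos [ 612.6 -155.3   59.8] yaw 113.55 z [-3.8e-03 -9.0e-04 -1.0e+00] F [-6.1 -3.3  4.7] M [-0.53  0.89  0.  ] open 0.196 q [-24.3  42.7  87.7  -0.2  49.8 -47.7]
theta 0.726 r 91.0 Ftan -6.87 Frad 0.72
```

Emit:
play_rows(
  plan=[
    [[0.02, 0.008, 0, 0, 0, 0.004, -1], [0, 0, 0, 0, 0, 0, -1], [0, 0, 0, 0, 0, 0, -1], [0, 0, 0, 0, 0, 0, -1]],
  ],
)

```text
time_s: 22.45
position: [0.6133, -0.155, 0.0598]
tcp_rot: [[-0.411, 0.912, -0.004], [0.912, 0.411, -0.001], [0.001, -0.004, -1.0]]
force: [-7.0, -3.5, 5.4]
opening: 0.195
```

```bash
python3 - <<'E'
from h import *
lev()
cv2.imwrite("pics/scene4.png",capture("scene")[:,:,::-1]); lev()
a=cv2.imread("pics/scene4.png")[205:335,220:390]
cv2.imwrite("pics/c7.png",cv2.resize(a,(765,585),interpolation=cv2.INTER_CUBIC))
E
```

```text
t 22.45 pos [ 613.3 -155.    59.8] yaw 114.27 z [-0.0044 -0.001  -1.    ] F [-7.  -3.5  5.4] M [-0.63  0.89 -0.05] open 0.195 q [-24.2  42.8  87.6  -0.2  49.9 -48.3]
theta 0.735 r 91.0 Ftan -7.8 Frad 0.51
t 22.5 pos [ 613.3 -155.    59.8] yaw 114.27 z [-0.0044 -0.001  -1.    ] F [-5.6 -4.6  6.7] M [-0.62  0.94 -0.06] open 0.195 q [-24.2  42.8  87.6  -0.2  49.9 -48.3]
theta 0.735 r 91.0 Ftan -6.97 Frad 2.06
```

View pics/c7.png

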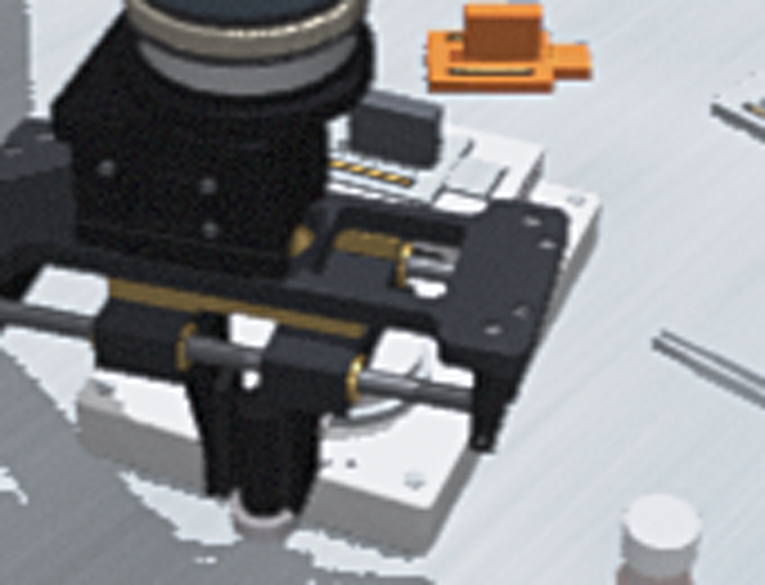

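The carrier still lies flat in the pocket, rib at crop (395,130), and the grip is held at crop (265,470). The force is climbing out of its dip, so one more small step should confirm the click is complete.

Emit:
play_rows(
  plan=[
    [[0.022, 0.009, 0, 0, 0, 0.004, -1], [0, 0, 0, 0, 0, 0, -1], [0, 0, 0, 0, 0, 0, -1], [0, 0, 0, 0, 0, 0, -1]],
  ],
)

```text
time_s: 22.9
position: [0.614, -0.1547, 0.0598]
tcp_rot: [[-0.422, 0.906, -0.005], [0.906, 0.422, -0.001], [0.001, -0.005, -1.0]]
force: [-7.4, -4.4, 5.5]
opening: 0.199
```

```bash
python3 - <<'E'
from h import *
for i in range(3): lev(); capture("top")
E
```

```text
t 22.9 pos [ 614.  -154.7   59.8] yaw 114.98 z [-0.0052 -0.0011 -1.    ] F [-7.4 -4.4  5.5] M [-0.72  1.07 -0.15] open 0.199 q [-24.2  42.8  87.4  -0.2  50.  -49. ]
theta 0.742 r 91.0 Ftan -8.52 Frad 1.09
t 22.95 pos [ 614.  -154.7   59.8] yaw 114.98 z [-0.0052 -0.0011 -1.    ] F [-6.9 -4.4  6.2] M [-0.7   1.06 -0.11] open 0.199 q [-24.1  42.8  87.4  -0.2  50.  -49. ]
theta 0.743 r 91.0 Ftan -8.11 Frad 1.32
t 23.0 pos [ 614.  -154.7   59.8] yaw 114.98 z [-0.0052 -0.0011 -1.    ] F [-7.6 -4.8  6.2] M [-0.74  1.08 -0.14] open 0.198 q [-24.1  42.8  87.4  -0.2  50.  -49. ]
theta 0.743 r 91.0 Ftan -8.85 Frad 1.45
```

The push rose from a 5.3 N dip to about 8.5 N within 4 mm, which is the fourth click. I'll ease back about 1 mm to the notch centre and hold.

Emit:
play_rows(
  plan=[
    [[-0.02, -0.008, 0, 0, 0, -0.004, -1], [0, 0, 0, 0, 0, 0, -1], [0, 0, 0, 0, 0, 0, -1], [0, 0, 0, 0, 0, 0, -1], [0, 0, 0, 0, 0, 0, -1]],
  ],
)

```text
time_s: 23.55
position: [0.6134, -0.1549, 0.0598]
tcp_rot: [[-0.411, 0.912, -0.004], [0.912, 0.411, -0.001], [0.001, -0.004, -1.0]]
force: [-6.7, -3.4, 5.4]
opening: 0.195
```

```bash
python3 - <<'E'
from h import *
for i in range(2): lev(); capture("top")
hand_in()
E
```

```text
t 23.55 pos [ 613.4 -154.9   59.8] yaw 114.26 z [-0.0044 -0.001  -1.    ] F [-6.7 -3.4  5.4] M [-0.63  0.91 -0.05] open 0.195 q [-24.2  42.8  87.6  -0.2  49.9 -48.3]
theta 0.735 r 91.0 Ftan -7.49 Frad 0.51
t 23.6 pos [ 613.4 -155.    59.8] yaw 114.26 z [-0.0043 -0.001  -1.    ] F [-6.8 -4.6  6.2] M [-0.63  0.88 -0.05] open 0.201 q [-24.2  42.8  87.6  -0.2  49.9 -48.3]
theta 0.736 r 91.0 Ftan -8.04 Frad 1.59
the job is handed in; nothing more can be done
```

I seated the tongued carrier in the pocket and released it, then advanced the focus lever four clicks. I handed in at about 23.6 s while still holding the grip; the hand-in gives no verdict.

- **Carrier:** It met the pocket floor at the expected height with about 2–4 N. The scene view after release, and again from the fourth notch, showed it lying flat.
- **Lever:** On the fourth click the push dipped to about 5.3 N, then rose to about 8.5 N over roughly 3.5 mm. That rise is slightly under the 4 N you described. I then eased back about 0.7 mm and held.
- **Final angle:** The measured angle is about 0.735 rad. The reading at the rest stop was 0.01, so the true angle is about 0.725. The fourth notch is at 0.72 and the fifth crest at 0.81, so there was no fifth click.

**Disagreements:**
- The two cameras differed by about 1–3 mm on the pocket position. I resolved this by pinching the carrier at a known tool pose and comparing that with the images.
- A steady upward force of about 5 N showed on the tool while it held the grip. I did not find its cause, but it is far below the limits.

I did not remeasure the other objects on the bench at the end. The arm never grasped them, and I saw no sign of contact.

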